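# Trip test of the earth-leakage breaker on the box-making bench

### The job

Do the daily trip test of the bench's earth-leakage breaker: with its lever standing, press the round test button on its housing all the way in so that the lever drops of itself, and let the button come out again. When the lever lies fully dropped, lift it back up until it tips over and stands by itself against its rear stop. Leave the lever of the look-alike isolator box standing, and leave the wooden tray and the glue bottle where they are.

Things in the scene. Friction and masses are not known exactly. Their poses are not given: they have to be found in the camera images.
- breaker: The breaker's grey housing, fixed: 160 (x) x 170 (y) x 60 mm high. Origin: centre of its underside, on the bench; x points to its rear (away from the robot, within 20 degrees), z up. In its frame: lever slot at y = -40, between ribs 6 mm high (x -23 to 47, y -57 to -23); round test button at x = 8, y = 40; lever hinge axis along y at x = 20, z = 50 mm. Nothing else stands on its top.
- isolator: A bystander: equal fixed grey housing with an equal lever at the same place, but a flat square window (42 mm) instead of the round button. Origin and axes as the breaker's. Which of the two stands left or right changes; at least 40 mm lie between them.
- test_button_top (a point): Middle of the top face of the round grey test button, diameter 30 mm, 20 mm above the housing's top (80 mm above the bench) when out, in a black collar of diameter 40 mm, 9 mm high.
- test_button (a joint): Travel of the spring-loaded test button in m: 0 is out, 0.008 fully in. It needs 1 N at first, about 4.5 N fully in, and comes out by itself. From about 0.004 on it tips the lever over its balance, and the lever drops. While it is kept pressed the lever cannot stand.
- trip_lever_knob (a point): Centre of the black ball knob, diameter 22 mm, on the breaker's lever (rod of diameter 10 mm; 80 mm from hinge to knob centre). Standing, the knob's centre is 67 mm above the housing's top and 21 mm behind the hinge; dropped, 54 mm above the top and 48 mm in front of the hinge (towards the robot), with free space in front of and under it.
- trip_lever (a joint): Angle of the breaker's lever in rad: 0 stands leaning 15 degrees back on its rear stop, 0.26 is upright (the tipping point), 0.90 is dropped towards the robot on its front stop. Only its weight (about 70 g) moves it: under 0.26 it falls back to 0, beyond it drops to 0.90, within a second. About 1 N on the knob's front lifts it; follow its arc, as a level push on the knob can bind.
- isolator_lever (a joint): Angle of the look-alike isolator's lever in rad, same meaning: 0 is standing. It must stay standing.
- tray: Open wooden tray, 140 x 140 x 45 mm, walls 10 mm, loose on the bench beyond the housings; origin at the centre of its underside. A bystander.
- glue: White glue bottle, diameter 60 mm, 150 mm high, loose on the bench beyond the housings; origin at the centre of its underside. A bystander.
Mind the look-alikes: they are no part of the job. What is shaped like the breaker but yellow is not meant.

How it is judged:
By the outcome, as a careful person would: the job done as asked, in the order asked, and still so for the second after the job is handed in, with the robot touching nothing.
It also fails if it takes over 43 s, if anything falls off the work surface, if the arm or the gripper's body presses on something with over 40 N, if the wrist force passes 120 N, or if a joint passes its speed limit or range.

### The arm

A 6-joint arm with a two-finger parallel gripper is mounted at the origin on the work surface. World frame = base frame: x ahead of the robot, y to its left, z up, the work surface at z = 0. Lengths are in m, angles in rad, forces in N, time in s.
With the tool pointing down it reaches from about 0.35 to 0.775 m from the base axis. Payload 5.5 kg.
Tool frame: the origin (TCP) lies midway between the tips of the shut fingers; the grasp point (between the pads) lies 19 mm behind it; z points along the fingers, y is the line along which they close (so a half turn about z gives the same grasp; the last joint's range is limited). The gripper opens to 85 mm and grips with 20 to 120 N. Pads are 22 mm wide; open, the fingers measure 114 mm over their backs; the gripper's body (76 mm by 85 mm) begins 54 mm behind the grasp point. The pads swing forward as they close: fully open they stand 13 mm farther back than shut.
Start: joints at [1.165, 0.313, 0.046, 1.304, 0, 1.431], TCP at [0.151, 0.555, 0.231] pointing down, gripper open.
Joint ranges: [-2.76, 2.76], [-0.86, 1.69], [-1.03, 1.26], [-2.2, 2.34], [-1.47, 1.5], [-3.14, 3.14]. Speed limits (rad/s): [2.57, 2.57, 3.14, 3.14, 3.14, 3.14].

### API

Orientations are given as a unit quaternion [w, x, y, z].
In Python, from workcell import telemetry, imaging, env gives the robot as it stands. The module is installed in compiled form; this text tells all that it offers.
- The arm moves only by the tool step_arm, never from a script. Its argument "moves" is a list of rows, each a list of 3 entries, a list of its own where there are three numbers: the shift along the tool's x, y, z in mm, then the turn, a rotation vector about the tool's x, y, z in rad, then the finger opening in mm, from 0 to 85.4. A call has 1 to 8 rows; each row is the pose to reach, as a shift and turn from the pose commanded when the call began, along the tool's axes at that moment; what a row does not reach only later rows make up. A row lasts 1/12 s, in which the tool goes at most 41.7 mm and 7.16 degrees, less where a joint would pass 70% of its speed; a pose out of reach is approached as far as the arm can. A call with a gripper value outside its range is refused whole. The fingers move at their own pace and stop on an object; "grip_force" is the grip in N (left out, the last holds). Time passes only in rows, so rows that repeat a pose let the fingers close. It gives the time, the measured TCP pose, the force, the opening and the grip force at its end, in the units of the state.
- telemetry.get_state(): the state, without advancing time (a new reading comes with each control period).
- imaging.read_camera(name): name is "side" or "top"; returns the picture (400x640x3 uint8, red, green, blue); there is no depth.
- imaging.camera_params(name): a dict with "camera_matrix" (3x3 intrinsics, pixels), "D" ([k1, k2, p1, p2, k3] as OpenCV has them; the pictures are not rectified), "pose" (4x4, takes a point from camera to world coordinates). Camera axes: x right, y up, looking along -z (the intrinsics and any distortion apply to the point x, -y, -z); pixel columns grow to the right and rows downward; lengths in m; the calibration is good to about 2 mm. A picture is of the moment at which its call begins. camera_params takes no time and is no camera call.
- env.hand_in(): hands the job in; it is judged then, once.
The state is a dict: "clock": time; "joint_pos": joint angles; "qvel": joint speeds; "tau": joint torques, N m; "tcp_pos": TCP position; "orientation": TCP orientation; "wrist_force": force on the tool from outside, world axes, zero at the start; "ft_torque": the same for the moment, N m; "finger_gap": finger opening in m; "grip_force": force on a finger pad.
Only numpy, scipy, OpenCV 4.12 (cv2) and the standard library are available. Lean on these libraries where they do the work, as an engineer would, in place of code of your own. Each camera call takes 0.05 s, during which the arm holds its last target. There are 200 camera calls.

## Working session

There is one attempt and no reset: what is moved stays moved. The work goes in short steps, Python scripts to look and compute and a tool call to move; the robot and the scene stay as the last step left them, time stands still between calls to the robot, and variables do not carry over. Pictures are saved under pics/ and viewed, at most 10 in all, crops included, and the job is handed in when it is done.

Besides the shell and the picture viewer there is one more tool, called after "Request:" as name(argument=value, ...), one argument or row to a line, values as JSON. step_arm: Moves the arm, as the interface text tells. Its arguments: {"type":"object","properties":{"moves":{"type":"array"},"grip_force":{"type":"number"}},"required":["moves"]}

```bash
mkdir -p pics; python3 - <<'E'
from workcell import telemetry, imaging, env
import cv2
s=telemetry.get_state();print({k:s[k] for k in('clock','tcp_pos','orientation','finger_gap')})
for n in('top','side'):
    im=imaging.read_camera(n);cv2.imwrite(f'pics/{n}0.png',im[:,:,::-1])
    p=imaging.camera_params(n);print(n,p)
E
```

```text
{'clock': 0.0, 'tcp_pos': array([0.15084173, 0.5543353 , 0.23040277]), 'orientation': array([-2.42106825e-04,  1.32499329e-01,  9.91182683e-01, -8.70551481e-04]), 'finger_gap': 0.08549270257029801}
top {'camera_matrix': array([[397.55696151,   0.        , 322.55946965],
       [  0.        , 397.55696151, 199.53279194],
       [  0.        ,   0.        ,   1.        ]]), 'D': array([-0.00530187,  0.        ,  0.        ,  0.        ,  0.        ]), 'pose': array([[ 0.00275441,  0.99966845, -0.02560084,  0.49235048],
       [-0.99985681,  0.00232567, -0.01676165,  0.01156531],
       [-0.01669656,  0.02564334,  0.99953171,  0.94926821],
       [ 0.        ,  0.        ,  0.        ,  1.        ]])}
side {'camera_matrix': array([[385.29964524,   0.        , 317.48441018],
       [  0.        , 385.29964524, 201.84256523],
       [  0.        ,   0.        ,   1.        ]]), 'D': array([0.02306828, 0.        , 0.        , 0.        , 0.        ]), 'pose': array([[ 0.76443891,  0.39521915, -0.50934761,  0.1316554 ],
       [-0.64431384,  0.49555256, -0.58248376, -0.45681658],
       [ 0.02219977,  0.77345296,  0.63346483,  0.60691853],
       [ 0.        ,  0.        ,  0.        ,  1.        ]])}
```

View pics/top0.png

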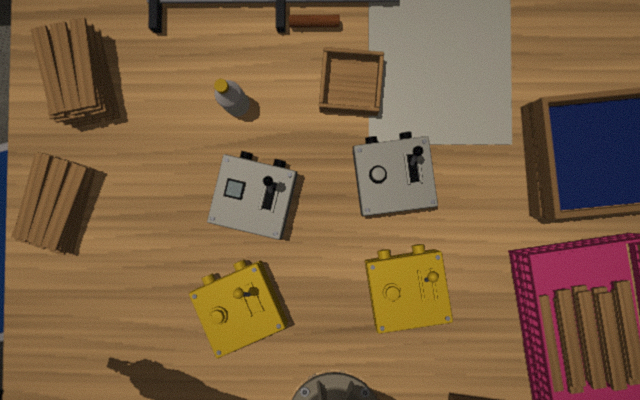

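View pics/side0.png

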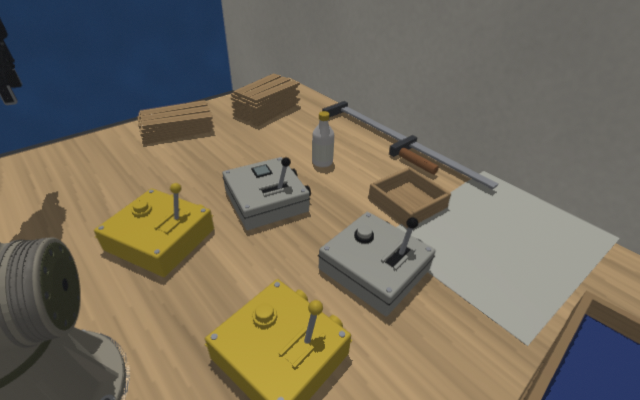

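The breaker is the right-hand grey box: its round button is at top pixel (377,174) and its knob at (417,151). The isolator, with the square window, is on the left, with its knob at (268,181). I'll measure the breaker's pose next.

```bash
cat > h.py <<'E'
import cv2,numpy as np
from workcell import telemetry, imaging
from scipy.spatial.transform import Rotation as R
def ray(n,uv):
    p=imaging.camera_params(n);u=cv2.undistortPoints(np.float64([[uv]]),p['camera_matrix'],p['D'])[0,0]
    T=p['pose'];return T[:3,3],T[:3,:3]@np.array([u[0],-u[1],-1])
def plane(n,uv,z):
    o,d=ray(n,uv);return o+d*(z-o[2])/d[2]
def cross(a,b):
    (o1,d1),(o2,d2)=ray('top',a),ray('side',b)
    t=np.linalg.lstsq(np.c_[d1,-d2],o2-o1,rcond=None)[0];p,q=o1+d1*t[0],o2+d2*t[1]
    return (p+q)/2,np.linalg.norm(p-q)
def blob(im,box,thr=40):
    x0,y0,x1,y1=box;m=(im[y0:y1,x0:x1].max(2)<thr).astype(np.uint8)
    n,l,s,c=cv2.connectedComponentsWithStats(m)
    return [(c[i]+[x0,y0],s[i]) for i in range(1,n) if s[i][4]>15]
def to_tool(target):
    s=telemetry.get_state();w,x,y,z=s['orientation']
    return R.from_quat([x,y,z,w]).as_matrix().T@(np.array(target)-s['tcp_pos'])*1000
E
python3 - <<'E'
from h import *
t=cv2.imread('pics/top0.png')[:,:,::-1];s=cv2.imread('pics/side0.png')[:,:,::-1]
hsv=cv2.cvtColor(t.copy(),cv2.COLOR_RGB2HSV)
m=((hsv[...,1]<40)&(hsv[...,2]>110)).astype(np.uint8);m[:, :345]=0;m[:,450:]=0;m[:132]=0;m[230:]=0
c=cv2.findContours(m,cv2.RETR_EXTERNAL,cv2.CHAIN_APPROX_NONE)[0];c=[k for k in c if cv2.contourArea(k)>300]
for k in c: print(cv2.minAreaRect(k),[plane('top',p,.06).round(4) for p in cv2.boxPoints(cv2.minAreaRect(k))])
print('top dark',blob(t,(345,140,440,215)));print('side dark',blob(s,(345,210,440,270)))
a=cv2.resize(t[125:225,340:450],None,fx=5,fy=5,interpolation=cv2.INTER_CUBIC)[:500]
b=cv2.resize(s[200:320,310:440],None,fx=4,fy=4,interpolation=cv2.INTER_CUBIC)
o=np.zeros((1000,600,3),np.uint8)
cv2.imwrite('pics/c0.png',cv2.hconcat([cv2.resize(a,(400,364)),cv2.resize(b,(394,364))])[:,:,::-1])
E
```

```text
((401.5, 173.0), (82.0, 95.0), 90.0) [array([ 0.667 , -0.0437,  0.06  ]), array([ 0.6669, -0.256 ,  0.06  ]), array([ 0.4836, -0.255 ,  0.06  ]), array([ 0.483 , -0.0438,  0.06  ])]
top dark [(array([370.46428571, 140.82142857]), array([21,  0, 11,  3, 28], dtype=int32)), (array([414.15953307, 163.65758755]), array([ 63,   6,  15,  36, 257], dtype=int32)), (array([375.76363636, 176.63636364]), array([25, 26, 16, 17, 55], dtype=int32))]
side dark [(array([411.92222222, 222.51111111]), array([62,  8, 11, 10, 90], dtype=int32)), (array([363.25316456, 238.70886076]), array([10, 22, 18, 11, 79], dtype=int32)), (array([395.79850746, 257.60447761]), array([ 42,  38,  22,  18, 134], dtype=int32))]
```

View pics/c0.png

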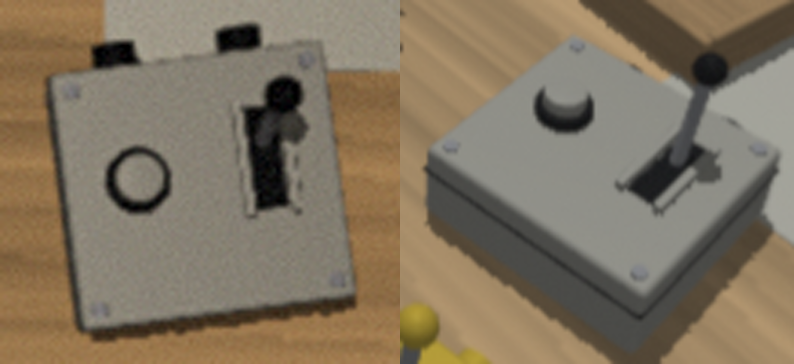

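The crop shows the button centre at top pixel (378,174.5) and side pixel about (364.8,231.5). The knob is at (417.8,151) in top and (412,222.5) in side, and the lever is standing. The housing corners are also clear.

```bash
python3 - <<'E'
from h import *
C=[plane('top',p,.06)[:2] for p in[(353.2,145.6),(429.4,136.6),(437.4,207.5),(362.6,215.8)]]
print(np.array(C).round(4), np.mean(C,0).round(4))
d=[C[0]-C[3],C[1]-C[2]];e=[C[0]-C[1],C[3]-C[2]]
print('yaw',[np.degrees(np.arctan2(v[1],v[0])).round(1) for v in d],[np.degrees(np.arctan2(-v[0],v[1])).round(1) for v in e],[np.linalg.norm(v).round(3) for v in d+e])
k,r=cross((417.8,151),(412,222.5));print('knob',k.round(4),r)
b,r=cross((378,174.5),(364.8,231.5));print('button',b.round(4),r, plane('top',(378,174.5),.075).round(4))
for yaw in(6,7,8):
    a=np.radians(yaw);M=np.array([[np.cos(a),-np.sin(a)],[np.sin(a),np.cos(a)]]);c=np.mean(C,0)
    print(yaw,'pred button',(c+M@[.008,.04]).round(4),'pred knob',(c+M@[.041,-.04]).round(4),'dropped',(c+M@[-.028,-.04]).round(4))
print(to_tool([*b[:2],.2]).round(1))
E
```

```text
[[ 0.6363 -0.0419]
 [ 0.6566 -0.2123]
 [ 0.498  -0.2294]
 [ 0.479  -0.063 ]] [ 0.5675 -0.1366]
yaw [np.float64(7.6), np.float64(6.1)] [np.float64(6.8), np.float64(6.5)] [np.float64(0.159), np.float64(0.16), np.float64(0.172), np.float64(0.167)]
knob [ 0.6145 -0.1716  0.1278] 0.001075726074446455
button [ 0.5716 -0.097   0.0747] 0.003976714084755498 [ 0.5701 -0.0955  0.075 ]
6 pred button [ 0.5712 -0.096 ] pred knob [ 0.6124 -0.1721] dropped [ 0.5438 -0.1793]
7 pred button [ 0.5705 -0.096 ] pred knob [ 0.613  -0.1713] dropped [ 0.5446 -0.1798]
8 pred button [ 0.5698 -0.0959] pred knob [ 0.6136 -0.1705] dropped [ 0.5453 -0.1801]
[-577.  -517.9   31.2]
```

Request:
step_arm(
  moves=[
    [[-15,-14,0],[0,0,0],0],
    [[-40,-36,1],[0,0,0],0],
    [[-66,-60,2],[0,0,0],0],
    [[-92,-84,4],[0,0,0],0],
    [[-118,-107,5],[0,0,0],0],
    [[-144,-130,6],[0,0,0],0],
    [[-170,-153,8],[0,0,0],0],
    [[-196,-176,10],[0,0,0],0],
  ],
)

```text
clock: 0.77
tcp_pos: [0.2942, 0.3319, 0.221]
orientation: [-0.0, 0.132, 0.991, -0.0]
wrist_force: [0.3, -0.1, -0.4]
finger_gap: -0.0001
grip_force: 0.0
```

Request:
step_arm(
  moves=[
    [[-26,-23,1],[0,0,0],0],
    [[-52,-46,2],[0,0,0],0],
    [[-78,-70,3],[0,0,0],0],
    [[-104,-93,4],[0,0,0],0],
    [[-130,-117,5],[0,0,0],0],
    [[-156,-140,6],[0,0,0],0],
    [[-182,-163,8],[0,0,0],0],
    [[-208,-186,10],[0,0,0],0],
  ],
)

```text
clock: 1.43
tcp_pos: [0.4462, 0.0978, 0.2111]
orientation: [-0.0, 0.133, 0.991, 0.0]
wrist_force: [0.5, 0.9, 0.1]
finger_gap: -0.0
grip_force: 0.0
```

Request:
step_arm(
  moves=[
    [[-26,-23,1],[0,0,-0.06],0],
    [[-52,-46,2],[0,0,-0.12],0],
    [[-78,-70,3],[0,0,-0.18],0],
    [[-104,-93,4],[0,0,-0.24],0],
    [[-130,-117,5],[0,0,-0.3],0],
    [[-156,-140,6],[0,0,-0.35],0],
    [[-173,-156,11],[0,0,-0.384],0],
    [[-173,-156,11],[0,0,-0.384],0],
  ],
)

```text
clock: 2.1
tcp_pos: [0.5735, -0.1006, 0.1983]
orientation: [-0.0, -0.058, 0.998, -0.0]
wrist_force: [-0.7, -0.2, 0.7]
finger_gap: -0.0003
grip_force: 0.0
```

```bash
python3 - <<'E'
from h import *
s=telemetry.get_state();w,x,y,z=s['orientation'];print(s['clock'],s['tcp_pos'],s['wrist_force'],s['finger_gap']);print(R.from_quat([x,y,z,w]).as_matrix().round(3))
print(to_tool([.5707,-.096,.095]).round(1))
E
```

```text
2.1 [ 0.57345503 -0.10062645  0.19834803] [-0.66611363 -0.24688014  0.70492495] -0.00025286048449218605
[[-0.993 -0.115 -0.001]
 [-0.115  0.993 -0.001]
 [ 0.001 -0.001 -1.   ]]
[  2.1   5.  103.3]
```

Descend to just above the button (z about 0.09), then look.

Request:
step_arm(
  moves=[
    [[1,2,20],[0,0,0],0],
    [[2,5,45],[0,0,0],0],
    [[2,5,70],[0,0,0],0],
    [[2,5,90],[0,0,0],0],
    [[2,5,100],[0,0,0],0],
    [[2,5,105],[0,0,0],0],
    [[2,5,107],[0,0,0],0],
    [[2,5,107],[0,0,0],0],
  ],
)

```text
clock: 2.77
tcp_pos: [0.5694, -0.0917, 0.0938]
orientation: [0.0, -0.059, 0.998, -0.0]
wrist_force: [-0.2, 1.2, -0.4]
finger_gap: -0.0001
grip_force: 0.0
```

```bash
python3 - <<'E'
from h import *
a=imaging.read_camera('side')[170:320,290:460];b=imaging.read_camera('top')[110:230,330:460]
cv2.imwrite('pics/c1.png',cv2.hconcat([cv2.resize(a,(400,353),interpolation=3),cv2.resize(b,(382,353),interpolation=3)])[:,:,::-1])
print(telemetry.get_state()['tcp_pos'],to_tool([.5707,-.096,.08]).round(1))
E
```

```text
[ 0.57007137 -0.091942    0.09459617] [-0.1 -4.1 14.6]
```

View pics/c1.png

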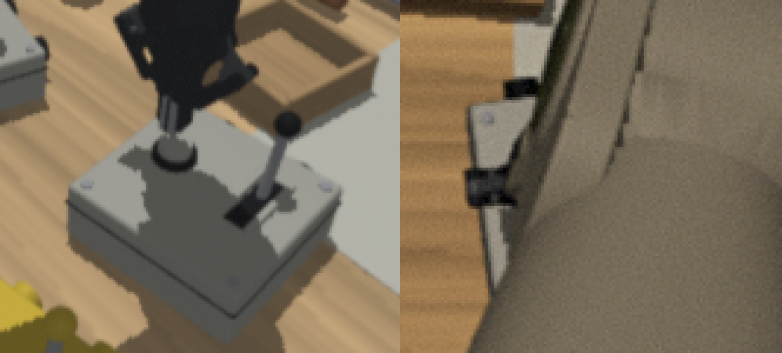

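The side view shows the fingertips just above the round button, and the lever standing. The tip is 4 mm off along y, so I'll correct that and press in stages.

Request:
step_arm(
  moves=[
    [[0,-4,3],[0,0,0],0],
    [[0,-4,8],[0,0,0],0],
    [[0,-4,13],[0,0,0],0],
    [[0,-4,16],[0,0,0],0],
    [[0,-4,18],[0,0,0],0],
    [[0,-4,20],[0,0,0],0],
    [[0,-4,21],[0,0,0],0],
    [[0,-4,21],[0,0,0],0],
  ],
)

```text
clock: 3.53
tcp_pos: [0.5699, -0.0961, 0.0724]
orientation: [0.0, -0.059, 0.998, -0.0]
wrist_force: [0.8, -1.7, 3.2]
finger_gap: -0.0001
grip_force: 1.8
```

Request:
step_arm(
  moves=[
    [[0,0,1],[0,0,0],0],
    [[0,0,1.5],[0,0,0],0],
    [[0,0,2],[0,0,0],0],
    [[0,0,2],[0,0,0],0],
    [[0,0,2],[0,0,0],0],
  ],
)

```text
clock: 3.95
tcp_pos: [0.57, -0.0961, 0.0719]
orientation: [0.001, -0.059, 0.998, -0.0]
wrist_force: [-3.1, -1.4, 11.8]
finger_gap: 0.0001
grip_force: 5.9
```

The 11.8 N reading means the button has bottomed out. I'll retract upward and look.

Request:
step_arm(
  moves=[
    [[0,0,2],[0,0,0],0],
    [[0,0,2],[0,0,0],0],
    [[0,0,-10],[0,0,0],0],
    [[0,0,-30],[0,0,0],0],
    [[0,0,-60],[0,0,0],0],
    [[0,0,-90],[0,0,0],0],
    [[0,0,-110],[0,0,0],0],
    [[0,0,-110],[0,0,0],40],
  ],
)

```text
clock: 4.62
tcp_pos: [0.5717, -0.0961, 0.1849]
orientation: [0.003, -0.059, 0.998, -0.001]
wrist_force: [0.8, -0.3, 0.2]
finger_gap: 0.0109
grip_force: 0.0
```

```bash
python3 - <<'E'
from h import *
s=imaging.read_camera('side');a=s[170:320,290:460]
cv2.imwrite('pics/c2.png',cv2.resize(a,(510,450),interpolation=3)[:,:,::-1]);cv2.imwrite('pics/side2.png',s[:,:,::-1])
print(telemetry.get_state()['tcp_pos'],[(c.round(1),q) for c,q in blob(s,(345,210,440,290))])
E
```

```text
[ 0.57084092 -0.09585096  0.1825043 ] [(array([363.5, 239. ]), array([10, 24, 18,  9, 65], dtype=int32)), (array([390.5, 246.8]), array([41, 32, 10, 11, 86], dtype=int32)), (array([403.3, 250.3]), array([54, 36, 10, 10, 55], dtype=int32)), (array([392.2, 260.7]), array([41, 46, 14, 11, 85], dtype=int32))]
```

View pics/c2.png

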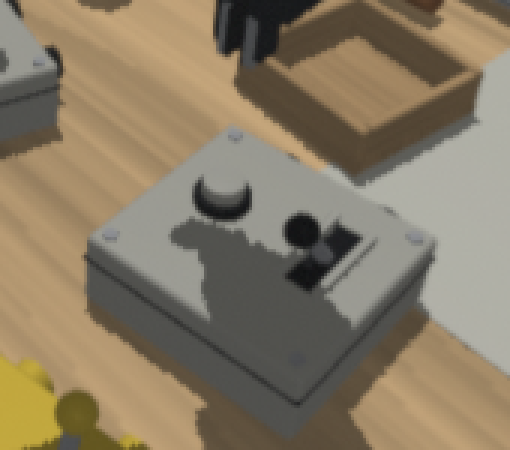

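The button is out and the lever has dropped, with the knob at side pixel (390.5,246.8). I'll locate the knob by casting onto z = 0.114.

```bash
python3 - <<'E'
from h import *
k=plane('side',(390.5,246.8),.114);print(k.round(4), 'expected ~ .5445 -.1797')
print('bias check standing',plane('side',(412,222.5),.127).round(4))
kk=np.array([.5447,-.1795]);print(to_tool([*kk,.17]).round(1),to_tool([*kk,.095]).round(1))
E
```

```text
[ 0.5482 -0.1809  0.114 ] expected ~ .5445 -.1797
bias check standing [ 0.6159 -0.1714  0.127 ]
[ 35.9 -80.   12.5] [ 36.2 -79.9  87.5]
```

Request:
step_arm(
  moves=[
    [[8,-20,0],[0,0,0],50],
    [[18,-45,3],[0,0,0],50],
    [[30,-70,6],[0,0,0],50],
    [[34.5,-80,12],[0,0,0],50],
    [[34.5,-80,12],[0,0,0],50],
    [[34.5,-80,12],[0,0,0],50],
  ],
)

```text
clock: 5.17
tcp_pos: [0.5436, -0.1789, 0.1665]
orientation: [-0.001, -0.058, 0.998, 0.001]
wrist_force: [-0.1, 0.5, -0.1]
finger_gap: 0.0499
grip_force: 0.0
```

Request:
step_arm(
  moves=[
    [[0,0,10],[0,0,0],50],
    [[0,0,25],[0,0,0],50],
    [[0,0,45],[0,0,0],50],
    [[0,0,65],[0,0,0],50],
    [[0,0,75],[0,0,0],50],
    [[0,0,77],[0,0,0],50],
    [[0,0,77],[0,0,0],50],
  ],
)

```text
clock: 5.75
tcp_pos: [0.5444, -0.1782, 0.0904]
orientation: [-0.001, -0.06, 0.998, 0.001]
wrist_force: [-0.4, 0.2, -0.4]
finger_gap: 0.0502
grip_force: 0.0
```

```bash
python3 - <<'E'
from h import *
s=imaging.read_camera('side');a=s[170:320,290:460]
cv2.imwrite('pics/c3.png',cv2.resize(a,(510,450),interpolation=3)[:,:,::-1])
t=telemetry.get_state();print(t['clock'],t['tcp_pos'],t['finger_gap'],t['wrist_force'],to_tool([.546,-.18,.093]).round(1))
E
```

```text
5.8 [ 0.54510331 -0.17874662  0.09146031] 0.0499626558470911 [ 0.41315184 -1.40181844 -0.27050296] [-0.7 -1.4 -1.5]
```

View pics/c3.png

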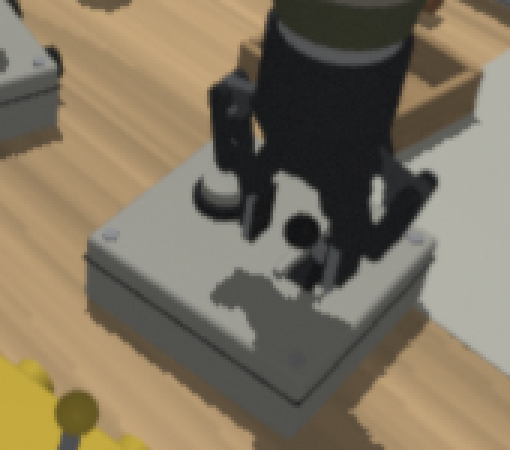

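The knob sits between the open fingers, at crop (302,230). I'll shift slightly and close gently.

Request:
step_arm(
  moves=[
    [[-0.5,-1,-1],[0,0,0],40],
    [[-0.5,-1,-1],[0,0,0],30],
    [[-0.5,-1,-1],[0,0,0],22],
    [[-0.5,-1,-1],[0,0,0],18],
    [[-0.5,-1,-1],[0,0,0],18],
    [[-0.5,-1,-1],[0,0,0],18],
    [[-0.5,-1,-1],[0,0,0],18],
  ],
  grip_force=20,
)

```text
clock: 6.38
tcp_pos: [0.5461, -0.1787, 0.0936]
orientation: [0.001, -0.06, 0.998, 0.001]
wrist_force: [-0.9, 7.2, 4.7]
finger_gap: 0.0204
grip_force: 19.4
```

Request:
step_arm(
  moves=[
    [[-3,1,-2],[0,0,0],18],
    [[-6,1,-4],[0,0,0],18],
    [[-9.5,1,-6],[0,0,0],18],
    [[-13,1,-7.9],[0,0,0],18],
    [[-16.5,1,-9.5],[0,0,0],18],
    [[-20.3,1,-11],[0,0,0],18],
    [[-24,1,-12.2],[0,0,0],18],
    [[-28,1,-13.3],[0,0,0],18],
  ],
)

```text
clock: 7.05
tcp_pos: [0.5734, -0.1751, 0.1056]
orientation: [-0.0, -0.059, 0.998, 0.001]
wrist_force: [-1.6, 4.8, 1.6]
finger_gap: 0.0205
grip_force: 19.8
```

Forces are small and the grip is holding. I'll continue along the arc past upright, relative to φ = 0.25.

Request:
step_arm(
  moves=[
    [[-4,1,-0.9],[0,0,0],18],
    [[-7.8,1,-1.6],[0,0,0],18],
    [[-12,1,-2.1],[0,0,0],18],
    [[-16,1,-2.4],[0,0,0],18],
    [[-20,1,-2.5],[0,0,0],18],
    [[-24,1,-2.4],[0,0,0],18],
    [[-29.5,1,-1.9],[0,0,0],18],
    [[-32,1,-1.6],[0,0,0],18],
  ],
)

```text
clock: 7.72
tcp_pos: [0.6058, -0.1709, 0.1073]
orientation: [0.001, -0.059, 0.998, 0.0]
wrist_force: [-0.6, 4.3, 3.7]
finger_gap: 0.0204
grip_force: 20.2
```

```bash
python3 - <<'E'
from h import *
s=imaging.read_camera('side');a=s[170:320,290:460]
cv2.imwrite('pics/c4.png',cv2.resize(a,(510,450),interpolation=3)[:,:,::-1])
t=telemetry.get_state();print(t['clock'],t['tcp_pos'],t['finger_gap'],t['wrist_force'])
E
```

```text
7.7667 [ 0.60601794 -0.17088039  0.10725071] 0.02033362228439247 [-0.29564674  4.07104893  4.62434223]
```

View pics/c4.png

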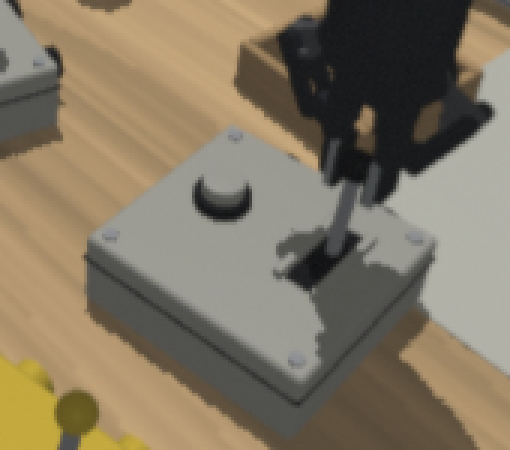

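The lever is past upright and leaning back, with the knob held between the pads at crop (350,165). I'll open, let it settle, and lift away.

Request:
step_arm(
  moves=[
    [[0,0,0],[0,0,0],26],
    [[0,0,0],[0,0,0],34],
    [[0,0,0],[0,0,0],44],
    [[0,0,0],[0,0,0],54],
    [[0,0,0],[0,0,0],54],
    [[0,0,0],[0,0,0],54],
    [[0,0,0],[0,0,0],54],
    [[0,0,0],[0,0,0],54],
  ],
)

```text
clock: 8.43
tcp_pos: [0.6048, -0.1713, 0.1072]
orientation: [0.0, -0.059, 0.998, -0.0]
wrist_force: [1.0, 0.5, -0.4]
finger_gap: 0.054
grip_force: 0.0
```

Request:
step_arm(
  moves=[
    [[0,0,-5],[0,0,0],54],
    [[0,0,-20],[0,0,0],54],
    [[0,0,-45],[0,0,0],54],
    [[0,0,-70],[0,0,0],54],
    [[15,0,-100],[0,0,0],54],
    [[40,10,-120],[0,0,0],54],
    [[65,20,-130],[0,0,0],54],
    [[70,20,-130],[0,0,0],54],
  ],
)

```text
clock: 9.1
tcp_pos: [0.5311, -0.1588, 0.2412]
orientation: [0.002, -0.059, 0.998, -0.001]
wrist_force: [0.5, 0.3, -0.1]
finger_gap: 0.0541
grip_force: 0.0
```

Request:
step_arm(
  moves=[
    [[0,0,0],[0,0,0],54],
    [[0,0,0],[0,0,0],54],
    [[0,0,0],[0,0,0],54],
    [[0,0,0],[0,0,0],54],
  ],
)

```text
clock: 9.43
tcp_pos: [0.5334, -0.1597, 0.2361]
orientation: [-0.001, -0.059, 0.998, 0.0]
wrist_force: [0.1, 1.0, 0.3]
finger_gap: 0.0538
grip_force: 0.0
```

```bash
python3 - <<'E'
from h import *
s=imaging.read_camera('side')
cv2.imwrite('pics/s5.png',s[:,:,::-1])
t=telemetry.get_state();print(t['clock'],t['tcp_pos'],t['wrist_force'],[(c.round(1),q[4]) for c,q in blob(s,(345,210,440,290))])
E
```

```text
9.4833 [ 0.53331814 -0.1596244   0.23609995] [0.16965171 0.34650107 0.53533003] [(array([412. , 222.5]), np.int32(87)), (array([363.4, 239. ]), np.int32(67)), (array([395.5, 257.8]), np.int32(123))]
```

View pics/s5.png

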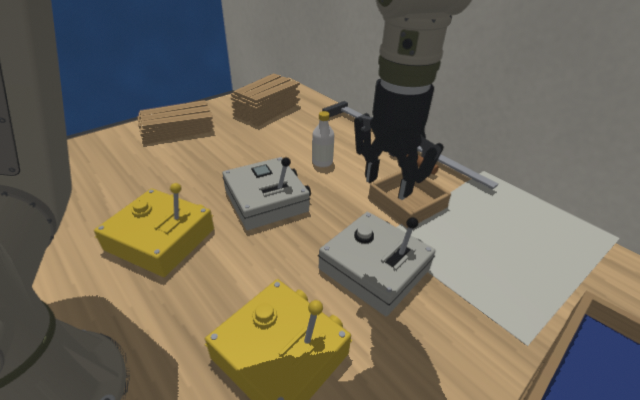

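The knob is back at (412,222.5), exactly its original standing position, and the button is out. The isolator, tray and bottle are unmoved, and the gripper is clear of everything.

```bash
python3 -c "
from workcell import env; print(env.hand_in())"
```

```text
the job is handed in; nothing more can be done
None
```

The trip test is done and handed in: pressing the test button fully in dropped the breaker's lever, the button came back out, and I lifted the lever back up to stand on its rear stop. The isolator lever, tray and glue bottle were not touched, and it took about 9.5 s of the 43 s.

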